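# Close the vinegar bottle and hold it in the labelling jig

## Task

Close the square stoneware bottle for labelling: while it still stands on the counter, press its stopper fully home. Then carry it upright to the labelling jig, stand it flat on the jig's wooden plate and press it square into the corner against both metal stops at once. Finish while still holding it pressed firmly against both stops, and leave everything else on the counter where it stands.

Things in the scene. Friction and masses are not known exactly. Their poses are not given: they have to be found in the camera images.
- bottle: the bottle to be labelled: white stoneware, square body 56 x 56 mm in plan and 88 mm tall with upright flat sides, then a short round neck (32 mm across) up to 98 mm; about 0.25 to 0.45 kg; loose, standing on the counter to the robot's left. Origin: centre of its underside; z up; x and y square to its sides (all four sides are alike). Wooden T-stopper in the neck. The other square bottle on the counter is taller and slimmer
- stopper (a joint): how far the bottle's stopper stands proud of home, in m: 0 is fully home, starts at 0.007 to 0.011, at most 0.014. It slides along the bottle's upright axis, is held by about 7 N of friction and stays where it is left
- stopper_top (a point): centre of the flat top of the stopper's wooden head (round, 36 mm across, 12 mm thick), which is 110 mm above the bottle's underside when home
- jig: labelling jig, fixed to the counter to the robot's right: wooden plate 150 x 150 mm, 8 mm thick, carrying two aluminium stops at right angles. Plate and stops are polished (friction about 0.2). Origin: centre of the plate's underside, on the counter; its z is up; its x runs towards the far stop and its -y towards the right stop; the plate's sides towards -x and +y are open
- corner (a point): the inner corner where the two stops meet, on the plate's upper surface; 55 mm along x and -55 mm along y from the jig's origin, 8 mm up; same axes as the jig. A bottle pressed home has its centre 28 mm to -x and 28 mm to +y of this point
- far_stop: the stop on the jig's +x side: upright aluminium bar 12 mm thick, 40 mm tall above the plate, fixed; its inner face (looking to the jig's -x) runs 98 mm from the corner along the jig's +y. Origin: at the corner point
- right_stop: the stop on the jig's -y side: upright aluminium bar 12 mm thick, 40 mm tall above the plate, fixed; its inner face (looking to the jig's +y) runs 98 mm from the corner along the jig's -x. Origin: at the corner point
- round_bottle: bystander: round white stoneware bottle, 60 mm across, 110 mm tall with its stopper home; near the square one, the two may swap places. Origin: centre of its underside
- slim_bottle: bystander: slim square white stoneware bottle, 42 x 42 mm, 152 mm tall with stopper. Origin: centre of its underside
- tumbler: bystander: glass tumbler, 56 mm across, 70 mm tall. Origin: centre of its underside
- funnel: bystander: steel funnel standing mouth down, 84 mm across, 85 mm tall. Origin: centre of its underside
- label_roll: bystander: roll of paper labels lying flat, 84 mm across, 40 mm tall. Origin: centre of its underside
- brush: bystander: flat paste brush with a wooden handle, lying on the counter. Origin: under its middle
Mind the look-alikes: they are no part of the job. Leave any blue look-alike of the bottle alone.

How it is judged:
By the outcome, as a careful person would: the job done as asked, in the order asked, and still so for the second after the job is handed in, while the arm keeps its last pose, push and grip.
It also fails if it takes over 72 s, if anything falls off the work surface, if the arm or the gripper's body presses on something with over 40 N, if the wrist force passes 120 N, or if a joint passes its speed limit or range.

## Robot

A 6-joint arm with a two-finger parallel gripper is mounted at the origin on the work surface. World frame = base frame: x ahead of the robot, y to its left, z up, the work surface at z = 0. Lengths are in m, angles in rad, forces in N, time in s.
With the tool pointing down it reaches from about 0.375 to 0.9 m from the base axis. Payload 3.1 kg.
Tool frame: the origin (TCP) lies between the finger pads; the fingertips stand 14 mm ahead of it and the grasp point (between the pads) lies 5 mm behind it; z points along the fingers, y is the line along which they close (so a half turn about z gives the same grasp; the last joint's range is limited). The gripper opens to 87 mm and grips with 3 to 60 N. Pads are 19 mm wide; open, the fingers measure 117 mm over their backs; the gripper's body (75 mm by 190 mm) begins 51 mm behind the grasp point.
Start: joints at [1.133, 0.527, 1.433, -0, 1.181, -0.178], TCP at [0.161, 0.604, 0.237] pointing down, gripper open.
Joint ranges: [-3.08, 3.08], [-0.75, 2.2], [0.22, 2.44], [-1.43, 4.57], [0, 2.65], [-2.85, 2.85]. Speed limits (rad/s): [2.79, 2.79, 3.14, 3.14, 3.14, 3.14].

## Interface

Orientations are given as a unit quaternion [w, x, y, z].
In Python, from station import robot, effector, solver, eyes, job gives the robot as it stands. Calls block until the motion is done:
- robot.move_ptp(position, orientation): joint-space move of the TCP to a pose.
- robot.servo_line(position, rate=0.15, attitude=None, max_force=None): straight line of the TCP; attitude=None keeps the orientation; rate is the mean speed in m/s. With max_force (N) it stops when the force on the tool has changed by that much, and returns True; else False.
- robot.set_joints(angles): joint-space move.
- effector.open_gripper() and effector.close(force=None): open the fingers fully, or close them until they stop; force is the grip in N (None keeps the last).
- robot.hold(seconds).
- solver.ik(position, orientation): joint angles nearest the present ones, or None.
- robot.state(): the state.
- eyes.get_image(name): name is "scene" or "top"; returns a dict with "frame" (400x640x3 uint8, red, green, blue), "fx", "fy", "cx", "cy" (pixels), "k1" (the pictures are not rectified: a ray, as slopes to the right and down, at radius r is drawn at 1 + k1 r^2 times it, then the intrinsics apply), "R" (3x3) and "t" (3): a world point X has camera coordinates R X + t. Camera axes: x right, y down, z forward; pixel columns grow to the right and rows downward; lengths in m; the calibration is good to about 2 mm. A picture is of the moment at which its call begins. There is no depth.
A pose or a line that the arm cannot do raises robot.IKError and nothing moves.
- job.sign_off(): hands the job in; it is judged then, once.
The state is a dict: "time": time; "joint_pos": joint angles; "joint_vel": joint speeds; "effort": joint torques, N m; "position": TCP position; "tcp_rot": TCP orientation; "wrist_force": force on the tool from outside, world axes, zero at the start; "moment": the same for the moment, N m; "gripper_width": finger opening in m; "gripper_force": force on a finger pad.
Only numpy, scipy, OpenCV 4.12 (cv2) and the standard library are available. Lean on these libraries where they do the work, as an engineer would, in place of code of your own. Each camera call takes 0.05 s, during which the arm holds its last target. There are 200 camera calls.

## Working session

There is one attempt and no reset: what is moved stays moved. The work goes in short steps, each a Python script; the robot and the scene stay as the last script left them, time stands still between calls to the robot, and variables do not carry over. Pictures are saved under pics/ and viewed, at most 10 in all, crops included, and the job is handed in when it is done.

```bash
mkdir -p pics; ls
cat > h.py <<'E'
import numpy as np, cv2
from station import robot, effector, solver, eyes, job
def snap(n,f):
    im=eyes.get_image(n); cv2.imwrite(f,im["frame"][...,::-1]); 
    np.save('%s.npy'%n,{k:v for k,v in im.items()},allow_pickle=True); return im
def load(n): return np.load('%s.npy'%n,allow_pickle=True).item()
def ray(im,u,v):
    K=np.array([[im["fx"],0,im["cx"]],[0,im["fy"],im["cy"]],[0,0,1.]])
    d=np.array([im["k1"],0,0,0.])
    p=cv2.undistortPoints(np.array([[[u,v]]],float),K,d)[0,0]
    R=np.array(im["R"]);t=np.array(im["t"])
    return -R.T@t, R.T@np.array([p[0],p[1],1.])
def at_z(im,u,v,z):
    c,d=ray(im,u,v); return c+d*(z-c[2])/d[2]
def proj(im,X):
    K=np.array([[im["fx"],0,im["cx"]],[0,im["fy"],im["cy"]],[0,0,1.]])
    return cv2.projectPoints(np.array(X,float).reshape(-1,1,3),cv2.Rodrigues(np.array(im["R"]))[0],np.array(im["t"],float),K,np.array([im["k1"],0,0,0.]))[0][:,0]
E
python3 - <<'E'
from h import *
for n in("scene","top"):
    im=snap(n,f"pics/{n}0.png"); print(n,im["fx"],im["k1"],(-np.array(im["R"]).T@np.array(im["t"])).round(3))
s=robot.state();print(s["time"],s["tcp_rot"],s["gripper_width"])
E
```

```text
pics
scene 372.3738585916615 0.01913184818275774 [1.318 0.082 0.724]
top 392.6974365344372 0.011303581923699409 [ 0.406 -0.08   1.263]
0.1 [-2.87854917e-04  1.29538184e-01  9.91573948e-01 -9.39299963e-04] 0.08684404428620622
```

View pics/top0.png

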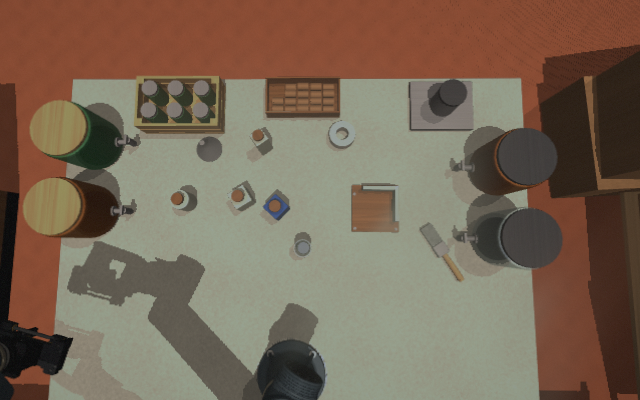

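View pics/scene0.png

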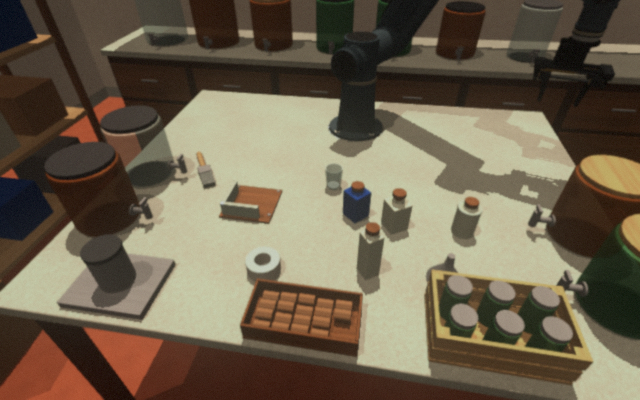

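The top view shows the square bottle near (240,196), the round one (180,200), the blue look-alike (276,206), the slim bottle (260,138) and the jig (375,208). I'll enlarge the bottle and the jig.

Run:
```python
from h import *
a=load("top")["frame"][...,::-1]; s=load("scene")["frame"][...,::-1]
def z(i,u,v,w,h,k): return cv2.resize(np.ascontiguousarray(i[v:v+h,u:u+w]),None,fx=k,fy=k,interpolation=cv2.INTER_CUBIC)
cv2.imwrite("pics/c1.png",np.hstack([z(a,222,175,76,50,5),z(a,343,175,64,64,5)[:250] if 0 else cv2.copyMakeBorder(z(a,343,177,64,60,6)[:, :],0,0,0,0)[:250]]) if 0 else np.hstack([cv2.copyMakeBorder(z(a,222,175,76,50,5),0,110,0,0,cv2.BORDER_CONSTANT),z(a,345,178,60,60,6)]))
```

```text
(no output)
```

View pics/c1.png

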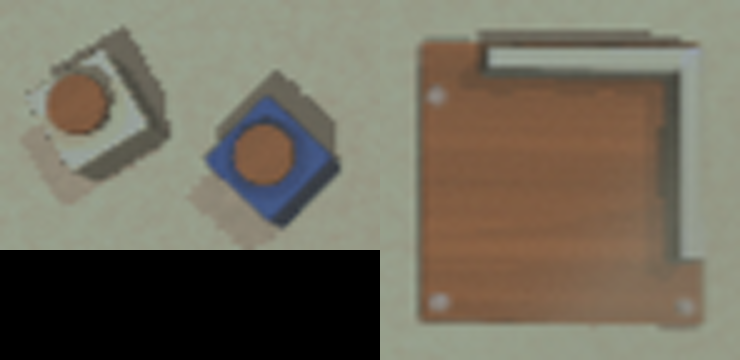

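Crop: stopper centre at about (78,103), white top-face corners (30,95), (100,50), (148,125), (80,172). The plate corners are (419,41), (703,41), (703,322), (419,322). The stop-top inner corner is about (680,72).

Run:
```python
from h import *
im=load("top"); sc=load("scene")
f=lambda x,y,k,u,v:((x+.5)/k-.5+u,(y+.5)/k-.5+v)
print("stopper",at_z(im,*f(78,103,5,222,175),.119).round(4))
c=np.array([at_z(im,*f(x,y,5,222,175),.088) for x,y in[(30,95),(100,50),(148,125),(80,172)]])[:,:2]
print(c.round(4),c.mean(0),[np.linalg.norm(c[i]-c[i-1]).round(4) for i in range(4)])
for i in range(4):
    d=c[i]-c[i-1];print(np.degrees(np.arctan2(d[1],d[0]))%90)
print("blue",at_z(im,*f(263,154,5,222,175),.11).round(4))
p=np.array([at_z(im,*f(x-380,y,6,345,178),.008) for x,y in[(419,41),(703,41),(703,322),(419,322)]])[:,:2]
print(p.round(4),p.mean(0),[np.linalg.norm(p[i]-p[i-1]).round(4) for i in range(4)])
for i in range(4):
    d=p[i]-p[i-1];print(np.degrees(np.arctan2(d[1],d[0]))%90)
print("stop corner",at_z(im,*f(680-380,72,6,345,178),.048).round(4))
for n,u,v,h in[("round",180,197,.115),("slim",258,135,.15),("tumbler",303,247,.07),("brush",440,250,.01)]: print(n,at_z(im,u,v,h).round(3))
s=sc["frame"][...,::-1]
z=lambda u,v,w,h,k:cv2.resize(np.ascontiguousarray(s[v:v+h,u:u+w]),None,fx=k,fy=k,interpolation=cv2.INTER_CUBIC)
cv2.imwrite("pics/c2.png",np.hstack([z(335,170,80,75,5),z(215,175,75,75,5)]))
```

```text
stopper [0.5387 0.1568 0.119 ]
[[0.5471 0.1925]
 [0.5747 0.1507]
 [0.5291 0.1205]
 [0.5005 0.1609]] [0.53783015 0.15614919] [np.float64(0.0563), np.float64(0.0501), np.float64(0.0547), np.float64(0.0495)]
34.08034207430892
33.43379332970253
33.47006296027712
35.26117090657789
blue [0.5098 0.0483 0.11  ]
[[ 0.5876 -0.1874]
 [ 0.588  -0.339 ]
 [ 0.4381 -0.3361]
 [ 0.4373 -0.1864]] [ 0.51275591 -0.2622412 ] [np.float64(0.1503), np.float64(0.1516), np.float64(0.1499), np.float64(0.1497)]
89.64041717045359
0.13482640150175484
88.88617200654349
0.29333134103993075
stop corner [ 0.566  -0.3186  0.048 ]
round [0.533 0.327 0.115]
slim [0.712 0.094 0.15 ]
tumbler [ 0.388 -0.036  0.07 ]
brush [ 0.38  -0.464  0.01 ]
```

View pics/c2.png

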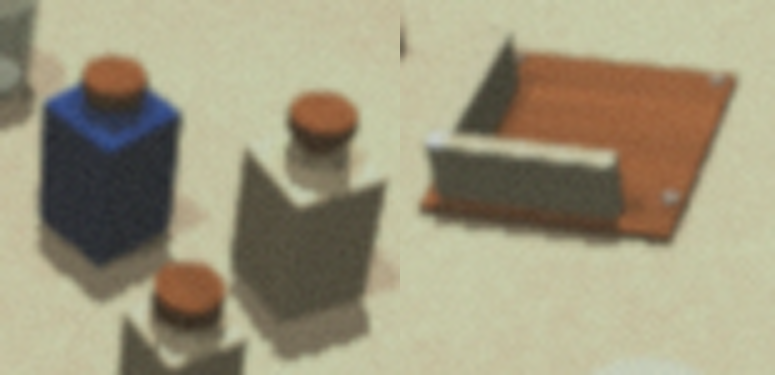

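The measurements agree: sides 50–56 mm, plate 150 mm, stopper over the body centre. Next I press the stopper.

```bash
cat >> h.py <<'E'
from scipy.spatial.transform import Rotation as Ro
def q(deg):  # tool down, closing line at world angle deg
    a=np.radians(deg); y=np.array([np.cos(a),np.sin(a),0]); z=np.array([0,0,-1.]); x=np.cross(y,z)
    r=Ro.from_matrix(np.c_[x,y,z]).as_quat(); return [r[3],r[0],r[1],r[2]]
B=np.array([.538,.1563]); BY=33.8; J=np.array([.5128,-.2622]); JY=-.25
def st():
    s=robot.state(); print("t%.1f"%s["time"],np.round(s["position"],4),"F",np.round(s["wrist_force"],1),"M",np.round(s["moment"],2),"w%.4f g%.1f"%(s["gripper_width"],s["gripper_force"]),flush=True); return s
E
python3 - <<'E'
from h import *
for o in(0,90,180,270):
    a=solver.ik([*B,.22],q(BY+o)); b=solver.ik([*B,.065],q(BY+o)); print(BY+o,a and np.round(a,2),bool(b is not None))
for o in(0,90,180,270):
    a=solver.ik([*(J+[.02,-.02]),.08],q(JY+o)); print(JY+o,None if a is None else np.round(a,2))
effector.close(20)
robot.move_ptp([*B,.17],q(BY+90)); st()
print(robot.servo_line([*B,.136],rate=.08,max_force=20)); st()
print(robot.servo_line([*B,.118],rate=.02,max_force=22)); st()
robot.hold(.3); st()
snap("top","pics/top1.png"); snap("scene","pics/scene1.png")
E
```

```text
Traceback (most recent call last):
ValueError: The truth value of an array with more than one element is ambiguous. Use a.any() or a.all()
```

Run:
```python
from h import *
for o in(0,90,180,270):
    a=solver.ik([*B,.065],q(BY+o)); b=solver.ik([*(J+[.02,-.02]),.08],q(JY+o)); print(BY+o,*[None if a is None else np.round(a,2) for a in (a,b)])
effector.close(20)
robot.move_ptp([*B,.17],q(BY+90)); st()
print(robot.servo_line([*B,.136],rate=.08,max_force=20)); st()
print(robot.servo_line([*B,.118],rate=.02,max_force=22)); st()
robot.hold(.3); st()
snap("top","pics/top1.png"); snap("scene","pics/scene1.png")
```

```text
33.8 [ 0.08  0.69  1.73 -0.    0.72 -0.51] [-0.67  0.71  1.61 -0.    0.83 -0.67]
123.8 [ 0.08  0.69  1.73 -0.    0.72 -2.08] [-0.67  0.71  1.61 -0.    0.83 -2.24]
213.8 [ 0.08  0.69  1.73 -0.    0.72  2.63] [-0.67  0.71  1.61 -0.    0.83  2.47]
303.8 [ 0.08  0.69  1.73 -0.    0.72  1.06] [-0.67  0.71  1.61 -0.    0.83  0.9 ]
t3.7 [0.5379 0.157  0.1701] F [-0.7  0.   0.2] M [ 0.04  0.05 -0.02] w0.0005 g0.0
False
t4.3 [0.5379 0.1564 0.1358] F [ 0.9 -0.4 -0. ] M [ 0.04  0.04 -0.01] w0.0007 g0.0
True
t5.0 [0.5384 0.1563 0.1244] F [-0.9  0.9  5.8] M [ 0.03  0.22 -0.04] w0.0009 g2.7
t5.3 [0.5384 0.1563 0.1244] F [-0.6  0.2  5.5] M [0.02 0.19 0.01] w0.0001 g2.7
```

TCP 0.1244 puts the stopper top at 0.1104, essentially home. I'll press once more, harder, to confirm, then grasp.

Run:
```python
from h import *
print(robot.servo_line([*B,.112],rate=.02,max_force=30)); st()
robot.servo_line([*B,.20],rate=.15)
robot.move_ptp([*B,.20],q(BY)); effector.open_gripper()
snap("top","pics/top1.png"); snap("scene","pics/scene1.png")
s=load("scene")["frame"][...,::-1]
cv2.imwrite("pics/c3.png",cv2.resize(np.ascontiguousarray(s[140:260,320:500]),None,fx=4,fy=4,interpolation=cv2.INTER_CUBIC))
```

```text
True
t5.7 [0.5384 0.1563 0.1244] F [-1.2 -0.5  6.3] M [ 0.04  0.29 -0.03] w0.0011 g3.0
```

View pics/c3.png

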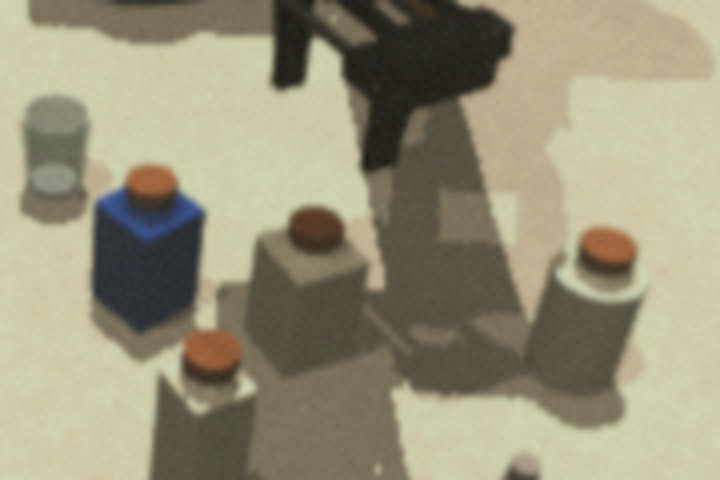

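The stopper head (crop 316,228) now sits on the neck, and z did not change under the second press. The bottle has stayed where it was. Now I grasp and carry it.

Run:
```python
from h import *
print(robot.servo_line([*B,.065],rate=.12,max_force=15)); st()
effector.close(45); s=st()
p=s["position"]
robot.servo_line([p[0],p[1],.2],rate=.12); st()
T=J+np.array([.055-.028-.012,-.055+.028+.012])
robot.move_ptp([*T,.2],q(JY)); s=st()
robot.servo_line([*T,.085],rate=.12); st()
print(robot.servo_line([*T,.068],rate=.02,max_force=7)); st()
snap("top","pics/top2.png"); snap("scene","pics/scene2.png")
a=load("top")["frame"][...,::-1];s=load("scene")["frame"][...,::-1]
z=lambda s,u,v,w,h,k:cv2.resize(np.ascontiguousarray(s[v:v+h,u:u+w]),None,fx=k,fy=k,interpolation=cv2.INTER_CUBIC)
cv2.imwrite("pics/c4.png",np.hstack([z(a,335,160,80,80,5),z(s,205,150,80,80,5)]))
```

```text
False
t10.7 [0.5386 0.1564 0.0657] F [0.9 0.5 0.3] M [-0.05 -0.    0.07] w0.0867 g0.0
t11.3 [0.5395 0.1568 0.0655] F [1.1 2.5 1.1] M [ 0.42 -0.45  0.03] w0.0557 g44.6
t12.6 [0.5387 0.1567 0.1991] F [-0.6 -0.2 -3.7] M [-0.06  0.05 -0.05] w0.0560 g44.6
t14.2 [ 0.528  -0.2758  0.1999] F [ 0.4  0.2 -3.6] M [-0.08  0.02 -0.05] w0.0556 g44.6
t15.3 [ 0.5284 -0.2776  0.0857] F [ 0.3  0.2 -3.9] M [-0.12  0.04  0.06] w0.0556 g44.6
True
t15.9 [ 0.5278 -0.2772  0.0734] F [0.8 0.4 3.4] M [-0.08  0.24 -0.08] w0.0559 g44.6
```

View pics/c4.png

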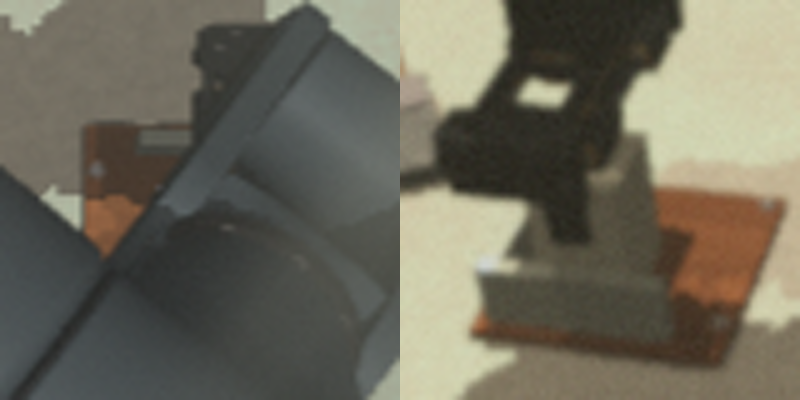

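The bottle stands on the plate at TCP 0.0734, which is 0.0655 plus 8 mm, inside both stops. Next I press against each stop.

Run:
```python
from h import *
p=np.array(st()["position"]); x,y=p[:2]; z=.0733
print(robot.servo_line([x+.025,y,z],rate=.02,max_force=10)); s=st(); x=s["position"][0]
print(robot.servo_line([x,y-.025,z],rate=.02,max_force=10)); s=st(); y=s["position"][1]
robot.hold(.3); st()
print("expected",J+[.027,-.027])
```

```text
t16.0 [ 0.5278 -0.2772  0.0734] F [0.  0.2 5.6] M [-0.13  0.3   0.  ] w0.0558 g44.6
True
t16.8 [ 0.5404 -0.2769  0.0733] F [-1.2 -0.8  3.6] M [-0.21  0.12 -0.01] w0.0559 g44.6
True
t17.7 [ 0.54   -0.2903  0.0734] F [1.5 1.7 3.2] M [ 0.02 -0.17  0.06] w0.0554 g44.6
t18.0 [ 0.54   -0.2903  0.0734] F [1.1 1.3 3.6] M [ 0.05 -0.35  0.08] w0.0562 g44.6
expected [ 0.5398 -0.2892]
```

Run:
```python
from h import *
effector.close(60)
x,y,z=.5404,-.2903,.0732
dx=dy=0
for i in range(16):
    F=robot.state()["wrist_force"]
    gx=-F[0]<15; gy=F[1]<15
    if not(gx or gy): break
    dx+=.0006*gx; dy+=.0006*gy
    robot.servo_line([x+dx,y-dy,z],rate=.02); robot.hold(.15)
    print(round(dx,4),round(dy,4),end=" "); s=st()
    if np.linalg.norm(s["wrist_force"])>35: break
print(s["tcp_rot"],q(JY))
snap("top","pics/top3.png"); snap("scene","pics/scene3.png")
```

```text
0.0006 0.0006 t18.6 [ 0.5402 -0.2904  0.0735] F [-0.5  2.2  6.8] M [0.29 0.05 0.09] w0.0560 g59.5
0.0012 0.0012 t19.0 [ 0.5402 -0.2904  0.0735] F [-2.3  3.1  7.5] M [0.4  0.13 0.06] w0.0557 g59.5
0.0018 0.0018 t19.4 [ 0.5404 -0.2905  0.0735] F [-2.5  4.8  8.4] M [0.49 0.28 0.05] w0.0559 g59.5
0.0024 0.0024 t19.8 [ 0.5404 -0.2905  0.0736] F [-3.4  6.4  8.8] M [0.7  0.55 0.03] w0.0558 g59.5
0.003 0.003 t20.2 [ 0.5405 -0.2905  0.0736] F [-4.5  6.8 10.6] M [0.86 0.61 0.06] w0.0556 g59.5
0.0036 0.0036 t20.6 [ 0.5405 -0.2906  0.0736] F [-4.7  7.6 11.9] M [0.98 0.76 0.02] w0.0557 g59.5
0.0042 0.0042 t21.0 [ 0.5406 -0.2906  0.0736] F [-5.4  8.8 13.3] M [1.13 0.9  0.09] w0.0559 g59.5
0.0048 0.0048 t21.4 [ 0.5407 -0.2907  0.0737] F [-6.3 10.  14.9] M [1.27 1.05 0.06] w0.0559 g59.5
0.0054 0.0054 t21.8 [ 0.5408 -0.2907  0.0737] F [-7.5 10.3 15.7] M [1.33 1.2  0.14] w0.0556 g59.5
0.006 0.006 t22.2 [ 0.5408 -0.2907  0.0737] F [-8.4 11.6 16.9] M [1.52 1.32 0.14] w0.0558 g59.5
0.0066 0.0066 t22.6 [ 0.5409 -0.2908  0.0737] F [-9.6 12.3 18.8] M [1.68 1.4  0.2 ] w0.0559 g59.5
0.0072 0.0072 t23.0 [ 0.541  -0.2908  0.0738] F [-11.3  13.8  19.7] M [1.8  1.6  0.29] w0.0556 g59.5
0.0078 0.0078 t23.4 [ 0.541  -0.2908  0.0738] F [-11.4  14.9  21.7] M [1.97 1.7  0.3 ] w0.0560 g59.4
0.0084 0.0084 t23.8 [ 0.5411 -0.291   0.0738] F [-12.   14.1  22.3] M [2.12 1.98 0.28] w0.0553 g59.5
0.009 0.009 t24.2 [ 0.5412 -0.2911  0.0738] F [-12.5  14.9  24.2] M [2.23 2.14 0.17] w0.0554 g59.5
0.0096 0.0096 t24.6 [ 0.5412 -0.2912  0.0739] F [-14.1  16.8  25.1] M [2.3  2.3  0.16] w0.0553 g59.6
[-0.02045061  0.70716035  0.70675259 -0.00260563] [np.float64(0.0), np.float64(0.7086477648609169), np.float64(0.7055624319347131), np.float64(0.0)]
```

Both stops are loaded, but the tool has tilted about 2.3°, so the bottle is probably tipping. I'll back off, then push again while controlling tilt and down-force.

```bash
cat >> h.py <<'E'
def rot(s):
    w=s["tcp_rot"]; return Ro.from_quat([w[1],w[2],w[3],w[0]])
def go(p,R,rate=.02):
    r=R.as_quat(); robot.servo_line(list(p),rate=rate,attitude=[r[3],*r[:3]])
def tilt(s):
    return np.degrees((rot(s)*Q0.inv()).as_rotvec())
_q=q(JY); Q0=Ro.from_quat([*_q[1:],_q[0]])
E
python3 - <<'E'
from h import *
print("loaded tilt",tilt(robot.state()).round(2))
go([.5400,-.2900,.0733],Q0); robot.hold(.2); s=st(); print("tilt",tilt(s).round(2))
go([.5360,-.2860,.0733],Q0); robot.hold(.2); s=st(); print("tilt",tilt(s).round(2))
s=None
snap("scene","pics/scene4.png")
o=load("scene")["frame"][...,::-1]; b=cv2.imread("pics/scene3.png")
z=lambda s,u,v,w,h,k:cv2.resize(np.ascontiguousarray(s[v:v+h,u:u+w]),None,fx=k,fy=k,interpolation=cv2.INTER_CUBIC)
cv2.imwrite("pics/c5.png",np.hstack([z(b,205,165,66,66,6),z(o,205,165,66,66,6)]))
E
```

```text
loaded tilt [1.45 1.87 0.22]
t25.7 [ 0.5398 -0.2903  0.0734] F [-0.6  1.6  5.8] M [0.12 0.4  0.06] w0.0555 g59.6
tilt [ 0.01  0.05 -0.01]
t26.4 [ 0.5363 -0.2865  0.0734] F [ 1.8 -1.1  4.1] M [-0.45 -0.17  0.02] w0.0554 g59.6
tilt [-0.05 -0.04  0.  ]
```

View pics/c5.png

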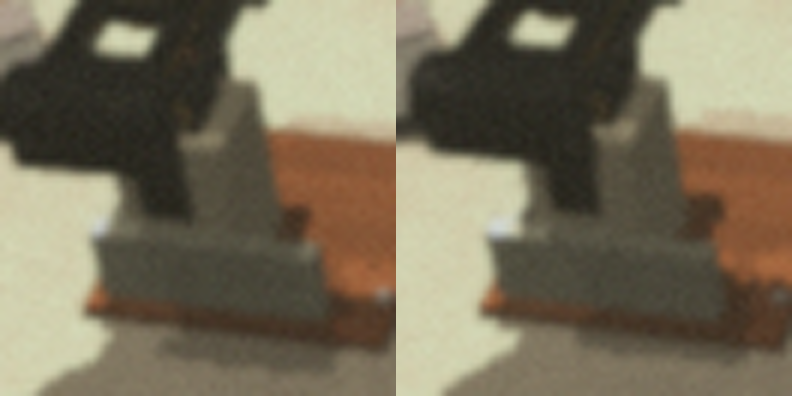

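Left (loaded), the bottle leans slightly towards the stops. Right (backed off), it is upright and back at z 0.0734, so it did not slip in the grip. Next is the push with force and tilt feedback.

Run:
```python
from h import *
p=np.array([.5400,-.2900,.0733]); R=Q0; go(p,R)
Fd=np.array([-12,12,16.])
for i in range(45):
    robot.hold(.1); s=robot.state(); F=np.array(s["wrist_force"]); e=tilt(s)
    if i%5==0: print((p-s["position"]).round(4),"tilt",e.round(2),end=" "); st()
    if np.all(np.abs(F-Fd)<1.7) and np.abs(e).max()<.12: break
    if np.linalg.norm(F)>45: print("high");break
    p+=np.clip(-(Fd-F)*.0002,-.0008,.0008)
    g=np.clip(np.radians(-e)*.6,-.008,.008)
    R=Ro.from_rotvec(g)*R
    go(p,R)
robot.hold(.5); s=st(); print(i,p.round(4),"tilt",tilt(s).round(3))
snap("scene","pics/scene5.png")
```

```text
[ 0.0027 -0.0028  0.    ] tilt [ 0.32  0.37 -0.  ] t26.9 [ 0.5373 -0.2872  0.0733] F [-2.6  2.9  9.5] M [ 0.24  0.7  -0.08] w0.0552 g59.6
[ 0.0039 -0.0038 -0.0007] tilt [0.06 0.07 0.01] t28.7 [ 0.5401 -0.2902  0.0733] F [-4.9  3.9 16.4] M [ 0.68  1.63 -0.09] w0.0562 g59.7
[ 0.0077 -0.0074  0.0006] tilt [0.14 0.17 0.03] t30.4 [ 0.5403 -0.2906  0.0733] F [-9.4  9.  17.3] M [1.52 2.35 0.17] w0.0559 g59.6
[ 0.0095 -0.009   0.0016] tilt [0.04 0.07 0.01] t32.2 [ 0.5402 -0.2906  0.0733] F [-10.4   9.8  16.7] M [1.78 2.89 0.2 ] w0.0559 g59.5
t33.0 [ 0.5402 -0.2906  0.0733] F [-10.8  11.3  16. ] M [1.88 2.95 0.16] w0.0556 g59.5
16 [ 0.5501 -0.3001  0.0751] tilt [0.065 0.073 0.009]
```

The bottle is upright to 0.1° with about 11 N on each stop. As a last check on squareness, I'll get the jig yaw from sub-pixel edge fits in the first top picture.

Run:
```python
from h import *
im=dict(load("top")); g=cv2.imread("pics/top0.png").astype(float); g=g[...,2]-g[...,0]  # red-blue: wood vs rest
def edge(vert,lo,hi,a,b):
    P=[]
    for k in range(lo,hi):
        w=g[k,a:b] if vert else g[a:b,k]
        d=np.abs(np.diff(w)); d[d<.4*d.max()]=0; c=a+.5+(d*np.arange(len(d))).sum()/d.sum()
        P.append(at_z(im,*((c,k) if vert else (k,c)),.008)[:2])
    P=np.array(P); l=cv2.fitLine(P.astype(np.float32),cv2.DIST_HUBER,0,.001,.001).ravel()
    a=np.degrees(np.arctan2(l[1],l[0]))%90; return a-90 if a>45 else a, P.mean(0)
print("left",edge(1,188,228,346,356)); print("bottom",edge(0,356,394,227,237)); print("right",edge(1,223,230,393,404))
```

```text
left (np.float32(-0.36656952), array([ 0.51317632, -0.18858166]))
bottom (np.float32(-0.6888962), array([ 0.4373789 , -0.26056744]))
right (np.float32(-22.345001), array([ 0.4546851 , -0.33274115]))
```

View pics/scene5.png

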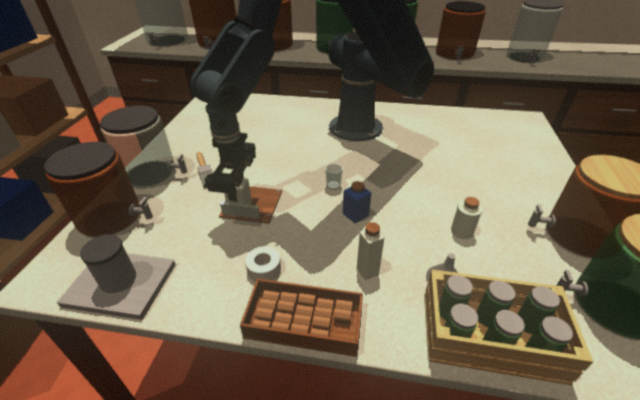

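The bottle (about 240,200) is upright in the corner. The other objects are where they were, including the blue bottle (357,200) and the tumbler (333,177). The jig yaw fit agrees with the value used to within about 0.3°, so I'm handing in.

```bash
python3 -c "
from h import *
s=st();print(tilt(s).round(2));print(job.sign_off())"
```

```text
t33.1 [ 0.5402 -0.2906  0.0733] F [-9.2 10.9 15.7] M [1.91 2.87 0.24] w0.0559 g59.5
[0.07 0.08 0.01]
the job is handed in; nothing more can be done
None
```

The job is handed in at 33 s: the stopper was pressed home on the counter, and the bottle stands upright on the jig plate (tilt about 0.1°), held with about 10 N against each stop. Nothing else on the counter moved as far as the last picture shows. The hand-in returned no verdict.

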